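# Clamp the two halves of an acrylic vial rack and hold the UV lamp over the glue seam

### The arm

A 7-joint arm with a two-finger parallel gripper is mounted at the origin on the work surface. World frame = base frame: x ahead of the robot, y to its left, z up, the work surface at z = 0. Lengths are in m, angles in rad, forces in N, time in s.
With the tool pointing down it reaches from about 0.425 to 0.925 m from the base axis. Payload 6.8 kg.
Tool frame: the origin (TCP) lies on the centre line of the jaws, within the pads' length; the fingertips stand 19 mm ahead of it and the grasp point (between the pads) is the TCP; z points along the fingers, y is the line along which they close (so a half turn about z gives the same grasp; the last joint's range is limited). The gripper opens to 85 mm and grips with 20 to 120 N. Pads are 22 mm wide; open, the fingers measure 114 mm over their backs; the gripper's body (76 mm by 85 mm) begins 54 mm behind the grasp point. The pads swing forward as they close: fully open they stand 13 mm farther back than shut.
Start: joints at [1.186, 0.477, 0.022, 1.555, -0.011, 1.109, -0.083], TCP at [0.184, -0.649, 0.25] pointing down, gripper open.
Joint ranges: [-2.96, 2.96], [-0.34, 2.1], [-1.41, 1.46], [0.24, 2.44], [-1.37, 4.51], [0.17, 1.92], [-2.96, 2.96]. Speed limits (rad/s): [2.39, 2.39, 3.14, 3.14, 3.14, 3.14, 3.14].

### API

Orientations are given as a rotation vector (axis times angle).
In Python, from bench import r gives the robot as it stands. The module is installed in compiled form; this text tells all that it offers.
- The arm moves only by the tool arm_command, never from a script. Its argument "rows" is a list of rows, each an object of numbers: "fingers": the opening, from -1 (shut) to 1 (fully open); "x", "y", "z": the shift along the tool's x, y, z in m; "ax", "ay", "az": the turn, a rotation vector about the tool's x, y, z in degrees. In form: [{"fingers": .., "x": .., "y": .., "z": .., "ax": .., "ay": .., "az": ..}, ...]. A call has 1 to 10 rows; each row shifts and turns the commanded pose from where the row before left it, along the tool's axes as they then stand; what a row does not reach is not made up. A row lasts 1/12 s, in which the tool goes at most 41.7 mm and 7.16 degrees, less where a joint would pass 70% of its speed; a pose out of reach is approached as far as the arm can. A call is refused whole if a number of a shift passes 0.0417 or a number of a turn 7.16, either way. A call with a gripper value outside its range is refused whole. The fingers move at their own pace and stop on an object; "grip_force" is the grip in N (left out, the last holds). Time passes only in rows, so rows that do not move let the fingers close. It gives the time, the measured TCP pose, the force, the opening and the grip force at its end, in the units of the state.
- r.get_obs(): the state, without advancing time (a new reading comes with each control period).
- r.grab_frame(name): name is "side" or "top"; returns a dict with "frame" (420x560x3 uint8, red, green, blue), "depth" (420x560 float32, m along the optical axis (not along the pixel's ray), 0 where there is no reading), "K" (3x3 intrinsics, pixels), "world_from_camera" (4x4, takes a point from camera to world coordinates). Camera axes: x right, y down, z forward; pixel columns grow to the right and rows downward; lengths in m; the calibration is good to about 2 mm. A picture is of the moment at which its call begins.
- r.hand_in(): hands the job in; it is judged then, once.
The state is a dict: "clock": time; "joints": joint angles; "qvel": joint speeds; "tau": joint torques, N m; "tcp_pos": TCP position; "orientation": TCP orientation; "contact_force": force on the tool from outside, world axes, zero at the start; "moment": the same for the moment, N m; "grip_width": finger opening in m; "gripper_force": force on a finger pad.
Only numpy, scipy, OpenCV 4.12 (cv2) and the standard library are available. Lean on these libraries where they do the work, as an engineer would, in place of code of your own. Each camera call takes 0.05 s, during which the arm holds its last target. There are 200 camera calls.

### The job

The two white rack halves lie in the gluing vice with UV glue on the faces that meet: slide the vice's jaw by its knob until it presses the halves tightly together against the fixed jaw, and leave it there. Then pick up the UV lamp by its grip, carry it over the jars and bottles without disturbing anything on the desk, and hold it level, lens down, about a centimetre above the seam, centred on it and with its long side along the seam, never touching the halves or the vice with it. Finish while holding the lamp still there; do not put it down.

Things in the scene. Friction and masses are not known exactly. Their poses are not given: they have to be found in the camera images.
- vice: Quick-slide gluing vice screwed to the desk: dark steel bed 80 mm wide (its x), 235 mm long (its y), 14 mm high, with two bright guide strips. Bright steel fixed jaw at the +y end, face at y = +55 mm, top 42 mm above the desk; moving jaw on the -y side, 72 mm wide, 34 mm long along y, top 42 mm above the desk. Origin on the desk, at the bed's middle across x; z up. The halves lie on the bed in the middle of its width.
- vice_jaw (a joint): Travel of the vice's moving jaw towards the fixed jaw (vice +y), in m: 0 fully open, grows as it closes, 0.040 when both halves are pressed together against the fixed jaw. It slides with about 3 N of drag and stays where it is left.
- vice_knob (a point): Point on the axis of the moving jaw's upright round knurled black knob, 24 mm across, from 42 mm to 80 mm above the desk; this point is 67 mm above the desk and moves with the jaw. The jaw's face stands 18.5 mm from the knob's axis on the vice's +y side.
- half_a: Half of a vial rack, white acrylic block 36 mm (x) by 50 mm (y) by 24 mm high with two 13 mm holes from above, 45 g, loose on the vice's bed next to the fixed jaw; its axes roughly match the vice's. Origin at the centre of its underside (14 mm above the desk).
- half_b: The other half, same block, loose on the bed between half_a and the moving jaw, a gap of 5 to 13 mm or so from half_a at the start. Origin at the centre of its underside.
- seam (a point): Middle of the top edge of half_a's glued face (its -y face), 38 mm above the desk; once closed it is the middle of the seam, which runs 36 mm along half_a's x axis. Axes as half_a.
- uv_lamp: Hand-held UV bar lamp standing lens down on the desk: aluminium head 84 mm (x, long side) by 34 mm (y), up to 24 mm high with fins, and an upright black grip in its middle, 34 mm (x) by 24 mm (y), rubber-covered, to a grey cap (36 by 26 mm) whose top is 92 mm up. Best held across its y at 60 to 65 mm up. 0.15 to 0.29 kg. Origin at the centre of its underside; z up.
- lamp_lens (a point): Centre of the lens, on the lamp's underside (the lamp's origin). Axes as the lamp.
- caddy: Clear tray, 200 mm (x) by 78 mm (y), with a row of four glitter jars with white lids, 66 mm high, fixed to the desk. Origin at the centre of its underside. Stands between lamp and vice. Bystander.
- spray_bottle: White spray bottle, 38 mm across, 125 mm high, loose. Origin at the centre of its underside. Bystander.
- vial_rack: Finished vial rack, white, 36 mm (x) by 100 mm (y) by 24 mm, with four vials standing in it to 60 mm high, loose. Origin at the centre of its underside. Bystander.
- scissors: Grey-handled scissors lying flat, 185 mm (x) by 100 mm (y), 12 mm high, loose; points to its +x. Origin under the middle. Bystander.
- marker: Grey and black marker pen lying along its x, 137 mm long, 16 mm thick, loose. Origin at its underside. Bystander.
- tumbler: White insulated drinking bottle, 72 mm across, 203 mm high, loose. Origin at the centre of its underside. Bystander.
- rollers: Pair of blue foam-covered rollers banded side by side, 260 mm (x) by 110 mm (y) by 54 mm high, loose. Origin at the centre of its underside. Bystander.

How it is judged:
On the way, in this order (a step that is already met when the one before it is completed fails the run):
1. the jaw presses the two halves together against the fixed jaw (1.5 N or more between them) (value of joint vice_jaw above 0.0385 m and contact force between half_a and half_b above 1.5 N and contact force between half_a and vice above 1.5 N), for 0.05 s.
2. the lamp is held hovering over the seam, aligned and not touching (horizontal distance between lamp_lens and seam below 0.01 m and z of lamp_lens in the frame of seam between 0.003 and 0.02 m and angle between uv_lamp's own z axis and vertical below 0.12 rad and height (world z) of lamp_lens above 0.038 m and angle between the x axis of uv_lamp and the x axis of half_a, either way round below 0.15 rad and contact force between uv_lamp and the fingers above 1 N and contact force between uv_lamp and half_a below 0.1 N and contact force between uv_lamp and half_b below 0.1 N and contact force between uv_lamp and vice below 0.1 N), for 0.3 s.
At the end, for the whole second after the job is handed in: Jaw still closed on the halves (joint over 0.0385 m; halves flat, square, touching within 2 mm). The gripper holds the lamp still: lens 3 to 20 mm above the seam, within 10 mm of its middle, tilt under 0.12 rad, long side within 0.15 rad of the seam, touching neither halves nor vice (all of step 2 and value of joint vice_jaw above 0.0385 m and angle between the y axis of each of half_a, half_b and the y axis of vice, either way round below 0.06 rad and angle between each of half_a, half_b's own z axis and vertical below 0.06 rad and y of half_b in the frame of half_a between -0.0515 and -0.048 m and y of half_a in the frame of vice above 0.028 m and linear speed of uv_lamp below 0.02 m/s and angular speed of uv_lamp below 0.2 rad/s); the arm keeps its last pose, push and grip.
It fails at once if the lamp touches the rack halves or the vice (contact force between uv_lamp and half_a above 0.5 N or contact force between uv_lamp and half_b above 0.5 N or contact force between uv_lamp and vice above 0.5 N).
It fails at once if the lamp knocks the jar caddy (contact force between uv_lamp and caddy above 1 N).
It fails at once if a bystander is moved more than 20 mm (distance of any of spray_bottle, vial_rack, scissors, marker, tumbler, rollers from where it was at the start of the episode above 0.02 m).
It also fails if it takes over 58 s, if anything falls off the work surface, if the arm or the gripper's body presses on something with over 40 N, if the wrist force passes 120 N, or if a joint passes its speed limit or range.

## Working session

There is one attempt and no reset: what is moved stays moved. The work goes in short steps, Python scripts to look and compute and a tool call to move; the robot and the scene stay as the last step left them, time stands still between calls to the robot, and variables do not carry over. Pictures are saved under pics/ and viewed, at most 10 in all, crops included, and the job is handed in when it is done.

Besides the shell and the picture viewer there is one more tool, called after "Call:" by a JSON object that holds its "name" and its "arguments", one argument or row to a line. arm_command: Moves the arm, as the interface text tells. Its arguments: {"type":"object","properties":{"rows":{"type":"array"},"grip_force":{"type":"number"}},"required":["rows"]}

```bash
mkdir -p pics; cat > h.py <<'E'
from bench import r
import numpy as np, cv2
def snap(n,tag):
    f=r.grab_frame(n); cv2.imwrite(f'pics/{tag}.png',f['frame'][:,:,::-1]); np.savez(f'pics/{tag}.npz',**f); return f
def P(f,u,v,z=None):
    K=f['K'];T=f['world_from_camera'];d=np.linalg.inv(K)@[u,v,1]
    if z is None: s=float(f['depth'][int(v),int(u)])
    else: s=(z-T[2,3])/(T[:3,:3]@d)[2]
    return (T@np.r_[d*s,1])[:3]
E
python3 - <<'E'
from h import *
for n in('top','side'): 
    f=snap(n,n); print(n,f['world_from_camera'].round(3).tolist(),f['K'].round(1).tolist())
o=r.get_obs();print(o)
E
```

```text
top [[0.011, -0.984, 0.175, 0.363], [-1.0, -0.013, -0.015, -0.022], [0.017, -0.175, -0.984, 1.217], [0.0, 0.0, 0.0, 1.0]] [[428.1, 0.0, 282.3], [0.0, 428.1, 212.3], [0.0, 0.0, 1.0]]
side [[-0.938, -0.186, 0.292, 0.147], [-0.346, 0.559, -0.754, 1.069], [-0.023, -0.808, -0.589, 0.935], [0.0, 0.0, 0.0, 1.0]] [[536.2, 0.0, 279.0], [0.0, 536.2, 205.2], [0.0, 0.0, 1.0]]
{'clock': 0.1, 'joints': array([ 1.18590208,  0.47773089,  0.02237047,  1.55636136, -0.01151212,
        1.10929758, -0.08310346]), 'qvel': array([-4.20799072e-04, -3.27063812e-04, -7.07317343e-04, -2.51456287e-03,
       -1.84610365e-04,  7.40898541e-04, -7.40209620e-05]), 'tau': array([ 6.33162635e-03, -5.97752881e+01,  1.61428951e+00, -2.81953865e+01,
        1.28310811e-02,  4.98296853e-03, -2.60102911e-05]), 'tcp_pos': array([ 0.18429853, -0.64882497,  0.24941072]), 'orientation': array([-3.10994142e+00, -4.33154504e-01,  5.53013572e-04]), 'contact_force': array([-0.25842547,  0.79350402,  0.55205046]), 'moment': array([ 0.00337964,  0.03222049, -0.01192867]), 'gripper_force': 0.0, 'grip_width': 0.08531670014707557}
```

View pics/top.png

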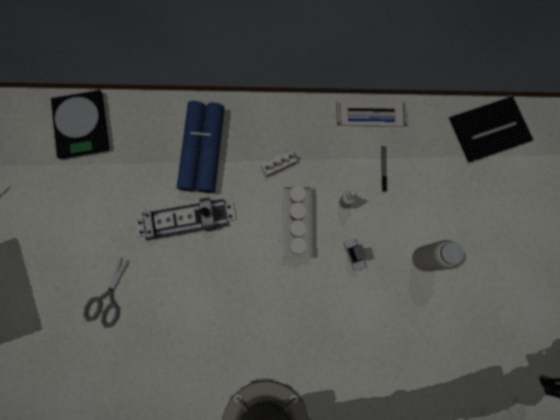

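View pics/side.png

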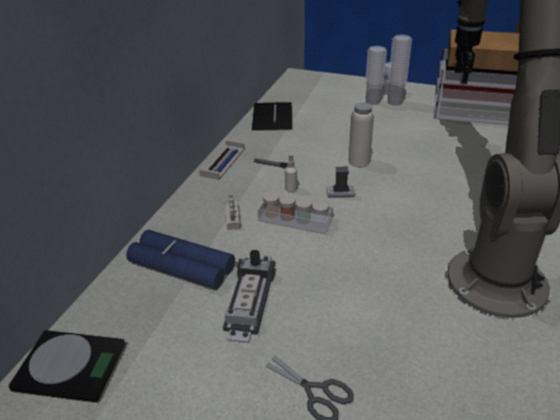

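The top view shows the vice at about (185,218), with its knob end on the right at (207,210). The caddy is at (298,222), the lamp at (355,253) and the spray bottle at (348,200). I'll enlarge the vice and the lamp.

```bash
python3 - <<'E'
import cv2,numpy as np
a=cv2.imread('pics/top.png')
def c(u0,v0,w,h,s):return cv2.convertScaleAbs(cv2.resize(a[v0:v0+h,u0:u0+w],None,fx=s,fy=s,interpolation=cv2.INTER_CUBIC),alpha=1.6,beta=20)
A=c(130,190,114,57,7)[:, :798];B=c(330,230,57,28,7)
B=c(330,230,50,40,5)
s=a.copy(); b=cv2.imread('pics/side.png')
C=cv2.convertScaleAbs(cv2.resize(b[150:210,300:375],None,fx=3.3,fy=3.3,interpolation=cv2.INTER_CUBIC),alpha=1.6,beta=20)
D=cv2.convertScaleAbs(cv2.resize(b[240:345,215:290],None,fx=1.9,fy=1.9,interpolation=cv2.INTER_CUBIC),alpha=1.6,beta=20)
o=np.zeros((600,800,3),np.uint8);o[:399,:798]=A
o[400:600,:250]=B;o[400:598,260:260+C.shape[1]]=C[:198];o[400:400+min(200,D.shape[0]),520:520+D.shape[1]]=D[:200]
cv2.imwrite('pics/z1.png',o)
E
```

```text
(no output)
```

View pics/z1.png

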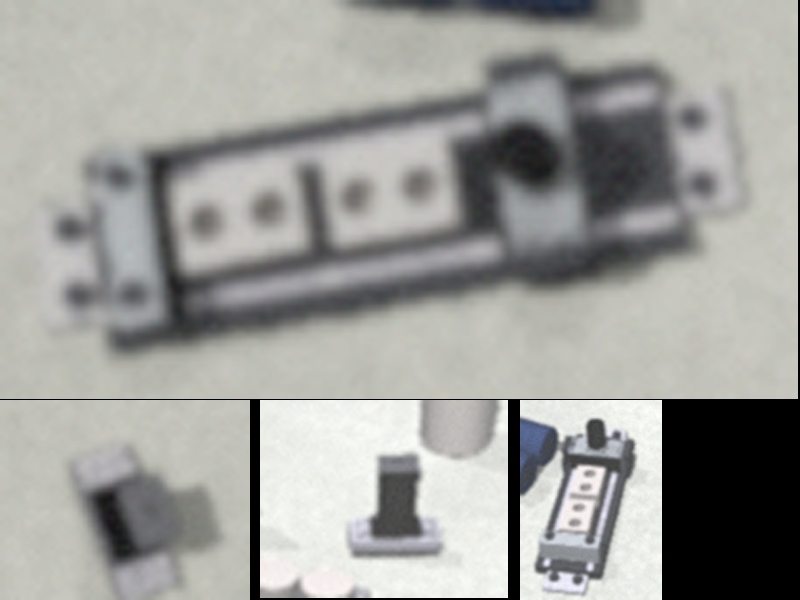

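The crop shows the knob top at (530,155), half_a's seam edge from (298,160) to (312,252) and the lamp's head ends near (100,452) and (152,590). Next I'll combine these with depth.

```bash
cat >> h.py <<'E'
def cloud(f):
    K=f['K'];T=f['world_from_camera'];h,w=f['depth'].shape;u,v=np.meshgrid(np.arange(w),np.arange(h))
    d=f['depth'];X=np.stack([(u-K[0,2])/K[0,0]*d,(v-K[1,2])/K[1,1]*d,d],-1)@T[:3,:3].T+T[:3,3]
    X[d==0]=np.nan; return X
def rect(p):
    c,s,a=cv2.minAreaRect(p[:,:2].astype(np.float32)*1000); return np.round(c,1),np.round(s,1),round(a,1),len(p)
E
python3 - <<'E'
from h import *
f=dict(np.load('pics/top.npz'));X=cloud(f)
q=lambda x,y:((x+.5)/7-.5+130,(y+.5)/7-.5+190)
for n,x,y,z in[('knob',530,155,.08),('a1',165,180,.038),('a2',298,160,.038),('a3',312,252,.038),('a4',180,275,.038),('b1',322,155,.038),('b2',455,135,.038),('b3',465,228,.038),('b4',330,250,.038),('fj1',90,160,.042),('fj1b',155,155,.042),('fj2',170,325,.042),('mj1',490,75,.042),('mj2',505,265,.042),('mj3',565,70,.042),('mj4',588,258,.042)]: print(n,P(f,*q(x,y),z).round(4))
q=lambda x,y:((x+.5)/5-.5+330,(y-400+.5)/5-.5+230)
for n,x,y,z in[('h1',70,460,.02),('h2',130,443,.02),('h3',120,600,.02),('h4',183,580,.02)]: print(n,P(f,*q(x,y),z).round(4))
def sel(n,X,u0,u1,v0,v1,z0,z1):
    p=X[v0:v1,u0:u1].reshape(-1,3);p=p[(p[:,2]>z0)&(p[:,2]<z1)]
    if len(p)>2: print(n,rect(p),p.mean(0).round(4))
sel('cap',X,335,385,230,280,.083,.1);sel('head',X,335,385,230,280,.012,.035);sel('knob',X,190,225,195,230,.07,.09)
sel('caddy',X,270,325,180,265,.055,.08);sel('spray',X,335,362,185,215,.08,.14)
sel('halves',X,150,200,200,235,.033,.0405);sel('jaw',X,195,220,195,235,.038,.05)
g=dict(np.load('pics/side.npz'));Y=cloud(g)
sel('cap',Y,320,360,160,205,.086,.1);sel('head',Y,320,362,160,205,.01,.03);sel('knob',Y,240,270,245,272,.07,.09)
sel('spray',Y,280,303,150,195,.03,.14)
sel('roll',X,170,230,95,195,.03,.08)
E
```

```text
knob [0.5641 0.1678 0.08  ]
a1 [0.5595 0.3189 0.038 ]
a2 [0.5682 0.2668 0.038 ]
a3 [0.5314 0.2592 0.038 ]
a4 [0.5215 0.3106 0.038 ]
b1 [0.5704 0.2574 0.038 ]
b2 [0.5792 0.205  0.038 ]
b3 [0.5418 0.1993 0.038 ]
b4 [0.5322 0.2522 0.038 ]
fj1 [0.5664 0.3478 0.042 ]
fj1b [0.5688 0.3223 0.042 ]
fj2 [0.5011 0.3122 0.042 ]
mj1 [0.603  0.1914 0.042 ]
mj2 [0.5266 0.1821 0.042 ]
mj3 [0.6055 0.1617 0.042 ]
mj4 [0.5298 0.1496 0.042 ]
h1 [ 0.4946 -0.2137  0.02  ]
h2 [ 0.5046 -0.2478  0.02  ]
h3 [ 0.4167 -0.2405  0.02  ]
h4 [ 0.4282 -0.2759  0.02  ]
cap (array([ 459.3, -244.6]), array([37.3, 25.7]), 20.5, 138) [ 0.4593 -0.2441  0.0917]
head (array([ 459.9, -244.3]), array([83.7, 34.4]), 19.9, 250) [ 0.4582 -0.241   0.0208]
knob (array([566.4, 171.6]), array([22.9, 22.5]), 3.5, 70) [0.5661 0.1715 0.0784]
caddy (array([548.9, -82.9]), array([188.6,  44.2]), 0.4, 895) [ 0.5479 -0.0822  0.0656]
spray (array([ 609.5, -220.2]), array([24.9, 20.8]), 53.8, 81) [ 0.6088 -0.2205  0.1038]
halves (array([551.3, 258.1]), array([ 66.7, 143.1]), 10.7, 440) [0.5487 0.267  0.0369]
jaw (array([566.9, 172.7]), array([89.5, 33. ]), 10.7, 257) [0.5645 0.1704 0.0422]
cap (array([ 453.3, -238.8]), array([35.8, 31.9]), 20.8, 68) [ 0.4533 -0.2389  0.09  ]
head (array([ 463.9, -318.8]), array([ 86.5, 212.4]), 7.1, 273) [ 0.4512 -0.2668  0.0187]
knob (array([560.9, 175.8]), array([22.3, 26.1]), 40.2, 72) [0.5601 0.1774 0.0769]
spray (array([ 602.9, -211. ]), array([36.9, 32.7]), 18.6, 285) [ 0.602  -0.21    0.0707]
roll (array([763.9, 197.2]), array([109.9, 262.9]), 85.6, 3275) [0.7587 0.1942 0.0481]
```

```bash
cat > go.py <<'E'
import sys
from h import *
from scipy.spatial.transform import Rotation as R
def go(x,y,z,yaw):
    o=r.get_obs();A=R.from_rotvec(o['orientation']);B=R.from_euler('z',yaw,degrees=True)*R.from_euler('x',180,degrees=True)
    print('tcp',o['tcp_pos'].round(4),'F',o['contact_force'].round(2),'w',round(o['grip_width'],4),'gf',round(o['gripper_force'],1),'t',round(o['clock'],2),'j',o['joints'].round(2))
    print('shift mm',(1e3*A.inv().apply(np.array([x,y,z])-o['tcp_pos'])).round(1),'turn deg',(A.inv()*B).as_rotvec(degrees=True).round(2))
if __name__=='__main__': go(*map(float,sys.argv[1:]))
E

```

Call:
{"name": "arm_command", "arguments": {
  "rows": [
    {"fingers":1,"x":0.035,"y":-0.0185,"z":-0.008},
    {"fingers":1,"x":0.035,"y":-0.0185,"z":-0.008},
    {"fingers":1,"x":0.035,"y":-0.0185,"z":-0.008},
    {"fingers":1,"x":0.035,"y":-0.0185,"z":-0.008},
    {"fingers":1,"x":0.035,"y":-0.0185,"z":-0.008},
    {"fingers":1,"x":0.035,"y":-0.0185},
    {"fingers":1,"x":0.035,"y":-0.0185},
    {"fingers":1,"x":0.035,"y":-0.0185},
    {"fingers":1,"x":0.035,"y":-0.0185},
    {"fingers":1,"x":0.035,"y":-0.0185}
  ],
  "grip_force": 60
}}

```text
validation failed for argument at $.ro...
```

```bash
python3 go.py .565 .172 .16 10.7
```

```text
tcp [ 0.1843 -0.6488  0.2494] F [-0.26  0.79  0.55] w 0.0853 gf 0.0 t 0.1 j [ 1.19  0.48  0.02  1.56 -0.01  1.11 -0.08]
shift mm [ 590.5 -685.4   90.5] turn deg [-0.09  0.01  5.16]
```

Call:
{"name": "arm_command", "arguments": {
  "rows": [
    {"fingers":1,"x":0.035,"y":-0.0185,"z":-0.008,"ax":0,"ay":0,"az":0},
    {"fingers":1,"x":0.035,"y":-0.0185,"z":-0.008,"ax":0,"ay":0,"az":0},
    {"fingers":1,"x":0.035,"y":-0.0185,"z":-0.008,"ax":0,"ay":0,"az":0},
    {"fingers":1,"x":0.035,"y":-0.0185,"z":-0.008,"ax":0,"ay":0,"az":0},
    {"fingers":1,"x":0.035,"y":-0.0185,"z":-0.008,"ax":0,"ay":0,"az":0},
    {"fingers":1,"x":0.035,"y":-0.0185,"z":0,"ax":0,"ay":0,"az":0},
    {"fingers":1,"x":0.035,"y":-0.0185,"z":0,"ax":0,"ay":0,"az":0},
    {"fingers":1,"x":0.035,"y":-0.0185,"z":0,"ax":0,"ay":0,"az":0},
    {"fingers":1,"x":0.035,"y":-0.0185,"z":0,"ax":0,"ay":0,"az":0},
    {"fingers":1,"x":0.035,"y":-0.0185,"z":0,"ax":0,"ay":0,"az":0}
  ],
  "grip_force": 60
}}

```text
clock: 0.93
tcp_pos: [0.4715, -0.3741, 0.2901]
orientation: [-3.111, -0.433, 0.001]
contact_force: [0.4, 0.1, 0.3]
grip_width: 0.0852
gripper_force: 0.0
```

```bash
python3 go.py .565 .172 .16 10.7
```

```text
tcp [ 0.4715 -0.3741  0.2901] F [0.39 0.06 0.32] w 0.0852 gf 0.0 t 0.93 j [ 0.67  0.33 -0.13  1.68  0.04  1.13 -0.77]
shift mm [ 239.2 -499.7  130.1] turn deg [-0.02  0.02  5.15]
```

Call:
{"name": "arm_command", "arguments": {
  "rows": [
    {"fingers":1,"x":0.017,"y":-0.036,"z":0,"ax":0,"ay":0,"az":0.5},
    {"fingers":1,"x":0.017,"y":-0.036,"z":0,"ax":0,"ay":0,"az":0.5},
    {"fingers":1,"x":0.017,"y":-0.036,"z":0,"ax":0,"ay":0,"az":0.5},
    {"fingers":1,"x":0.017,"y":-0.036,"z":0,"ax":0,"ay":0,"az":0.5},
    {"fingers":1,"x":0.017,"y":-0.036,"z":0,"ax":0,"ay":0,"az":0.5},
    {"fingers":1,"x":0.017,"y":-0.036,"z":0,"ax":0,"ay":0,"az":0.5},
    {"fingers":1,"x":0.017,"y":-0.036,"z":0,"ax":0,"ay":0,"az":0.5},
    {"fingers":1,"x":0.017,"y":-0.036,"z":0,"ax":0,"ay":0,"az":0.5},
    {"fingers":1,"x":0.017,"y":-0.036,"z":0,"ax":0,"ay":0,"az":0.5},
    {"fingers":1,"x":0.017,"y":-0.036,"z":0,"ax":0,"ay":0,"az":0.5}
  ]
}}

```text
clock: 1.77
tcp_pos: [0.5509, 0.0159, 0.2901]
orientation: [3.127, 0.296, -0.001]
contact_force: [0.5, 0.1, 0.3]
grip_width: 0.0852
gripper_force: 0.0
```

```bash
python3 go.py .565 .172 .16 10.7
```

```text
tcp [0.5509 0.0159 0.2901] F [0.51 0.08 0.3 ] w 0.0852 gf 0.0 t 1.77 j [ 0.14  0.26 -0.34  1.79  0.09  1.11 -1.61]
shift mm [  43.3 -150.7  130.1] turn deg [0.01 0.02 0.13]
```

Call:
{"name": "arm_command", "arguments": {
  "rows": [
    {"fingers":1,"x":0.0085,"y":-0.03,"z":0.02,"ax":0,"ay":0,"az":0},
    {"fingers":1,"x":0.0085,"y":-0.03,"z":0.025,"ax":0,"ay":0,"az":0},
    {"fingers":1,"x":0.0085,"y":-0.03,"z":0.025,"ax":0,"ay":0,"az":0},
    {"fingers":1,"x":0.0085,"y":-0.03,"z":0.03,"ax":0,"ay":0,"az":0},
    {"fingers":1,"x":0.0085,"y":-0.025,"z":0.025,"ax":0,"ay":0,"az":0},
    {"fingers":1,"x":0,"y":0,"z":0,"ax":0,"ay":0,"az":0}
  ]
}}

```text
clock: 2.27
tcp_pos: [0.5617, 0.1693, 0.1612]
orientation: [-3.124, -0.31, 0.012]
contact_force: [-1.8, -0.0, -0.5]
grip_width: 0.0852
gripper_force: 0.0
```

```bash
python3 go.py .565 .172 .067 10.7
```

```text
tcp [0.5617 0.1693 0.1612] F [-1.76 -0.04 -0.49] w 0.0852 gf 0.0 t 2.27 j [-0.11  0.46 -0.37  1.83  0.2   0.9  -1.95]
shift mm [ 4.5 -1.7 94.2] turn deg [-0.18  0.43  0.62]
```

Call:
{"name": "arm_command", "arguments": {
  "rows": [
    {"fingers":1,"x":0.0022,"y":-0.001,"z":0.02,"ax":0,"ay":0,"az":0.4},
    {"fingers":1,"x":0.0022,"y":-0.001,"z":0.02,"ax":0,"ay":0,"az":0},
    {"fingers":1,"x":0,"y":0,"z":0.02,"ax":0,"ay":0,"az":0},
    {"fingers":1,"x":0,"y":0,"z":0.02,"ax":0,"ay":0,"az":0},
    {"fingers":1,"x":0,"y":0,"z":0.01,"ax":0,"ay":0,"az":0},
    {"fingers":1,"x":0,"y":0,"z":0,"ax":0,"ay":0,"az":0},
    {"fingers":1,"x":0,"y":0,"z":0,"ax":0,"ay":0,"az":0}
  ]
}}

```text
clock: 2.85
tcp_pos: [0.5693, 0.1658, 0.0765]
orientation: [3.128, 0.286, -0.001]
contact_force: [0.6, 0.2, 0.2]
grip_width: 0.0854
gripper_force: 0.0
```

```bash
python3 -c "
from h import *
f=snap('side','k1');cv2.imwrite('pics/k1c.png',cv2.convertScaleAbs(cv2.resize(f['frame'][190:350,180:320,::-1],None,fx=3.7,fy=3.7),alpha=1.6,beta=20))"; python3 go.py .565 .172 .067 10.7
```

```text
tcp [0.5699 0.1661 0.0773] F [-0.25 -0.61  0.13] w 0.0854 gf 0.0 t 2.9 j [-0.14  0.58 -0.33  1.87  0.27  0.74 -2.01]
shift mm [-3.8 -6.7 10.3] turn deg [-0.01 -0.05 -0.25]
```

View pics/k1c.png

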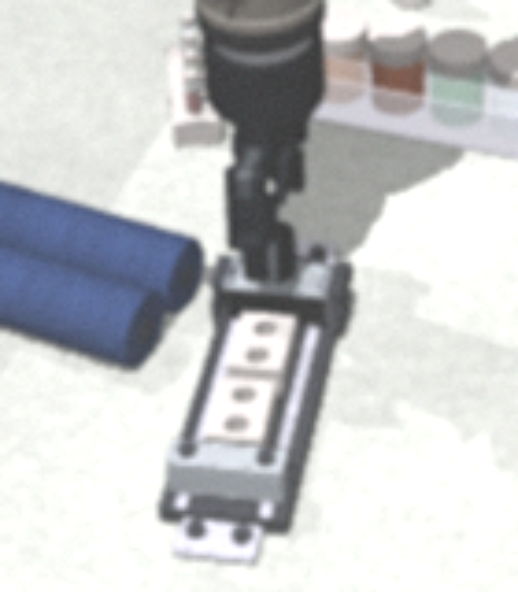

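The side view shows the gripper straddling the knob at (270,260), with the halves below it still separate. I'll correct the position and close.

Call:
{"name": "arm_command", "arguments": {
  "rows": [
    {"fingers":1,"x":-0.004,"y":-0.0065,"z":0.008,"ax":0,"ay":0,"az":0},
    {"fingers":1,"x":0,"y":0,"z":0,"ax":0,"ay":0,"az":0},
    {"fingers":-1,"x":0,"y":0,"z":0,"ax":0,"ay":0,"az":0},
    {"fingers":-1,"x":0,"y":0,"z":0,"ax":0,"ay":0,"az":0},
    {"fingers":-1,"x":0,"y":0,"z":0,"ax":0,"ay":0,"az":0},
    {"fingers":-1,"x":0,"y":0,"z":0,"ax":0,"ay":0,"az":0},
    {"fingers":-1,"x":0,"y":0,"z":0,"ax":0,"ay":0,"az":0},
    {"fingers":-1,"x":0,"y":0,"z":0,"ax":0,"ay":0,"az":0},
    {"fingers":-1,"x":0,"y":0,"z":0,"ax":0,"ay":0,"az":0}
  ],
  "grip_force": 60
}}

```text
clock: 3.65
tcp_pos: [0.5645, 0.172, 0.0689]
orientation: [-3.128, -0.286, -0.001]
contact_force: [-1.3, -0.2, 4.3]
grip_width: 0.0224
gripper_force: 58.6
```

```bash
python3 go.py .565 .172 .067 10.7
```

```text
tcp [0.5645 0.172  0.0689] F [-1.33 -0.2   4.3 ] w 0.0224 gf 58.6 t 3.65 j [-0.15  0.59 -0.33  1.88  0.27  0.72 -2.02]
shift mm [0.5 0.1 1.9] turn deg [-0.01 -0.03 -0.24]
```

Call:
{"name": "arm_command", "arguments": {
  "rows": [
    {"fingers":-1,"x":0,"y":-0.004,"z":0,"ax":0,"ay":0,"az":0},
    {"fingers":-1,"x":0,"y":-0.004,"z":0,"ax":0,"ay":0,"az":0},
    {"fingers":-1,"x":0,"y":-0.004,"z":0,"ax":0,"ay":0,"az":0},
    {"fingers":-1,"x":0,"y":-0.004,"z":0,"ax":0,"ay":0,"az":0},
    {"fingers":-1,"x":0,"y":-0.004,"z":0,"ax":0,"ay":0,"az":0},
    {"fingers":-1,"x":0,"y":-0.003,"z":0,"ax":0,"ay":0,"az":0},
    {"fingers":-1,"x":0,"y":0,"z":0,"ax":0,"ay":0,"az":0}
  ]
}}

```text
clock: 4.23
tcp_pos: [0.5602, 0.194, 0.0689]
orientation: [3.128, 0.286, 0.0]
contact_force: [-2.3, -1.1, 5.3]
grip_width: 0.0227
gripper_force: 58.8
```

Call:
{"name": "arm_command", "arguments": {
  "rows": [
    {"fingers":-1,"x":0,"y":-0.002,"z":0,"ax":0,"ay":0,"az":0},
    {"fingers":-1,"x":0,"y":-0.002,"z":0,"ax":0,"ay":0,"az":0},
    {"fingers":-1,"x":0,"y":-0.002,"z":0,"ax":0,"ay":0,"az":0},
    {"fingers":-1,"x":0,"y":-0.002,"z":0,"ax":0,"ay":0,"az":0},
    {"fingers":-1,"x":0,"y":0,"z":0,"ax":0,"ay":0,"az":0}
  ]
}}

```text
clock: 4.65
tcp_pos: [0.5587, 0.2014, 0.0689]
orientation: [3.127, 0.285, -0.0]
contact_force: [-2.1, -3.1, 7.1]
grip_width: 0.0224
gripper_force: 58.9
```

```bash
python3 -c "
from h import *
f=snap('top','k2');cv2.imwrite('pics/k2c.png',cv2.convertScaleAbs(cv2.resize(f['frame'][190:247,130:240,::-1],None,fx=7,fy=7,interpolation=cv2.INTER_CUBIC),alpha=1.6,beta=20))"; python3 go.py .565 .172 .067 10.7
```

```text
tcp [0.5587 0.2014 0.0689] F [-1.85 -1.91  7.22] w 0.0224 gf 58.9 t 4.7 j [-0.21  0.59 -0.32  1.87  0.27  0.72 -2.07]
shift mm [ 0.9 30.   1.9] turn deg [ 0.08  0.02 -0.28]
```

View pics/k2c.png

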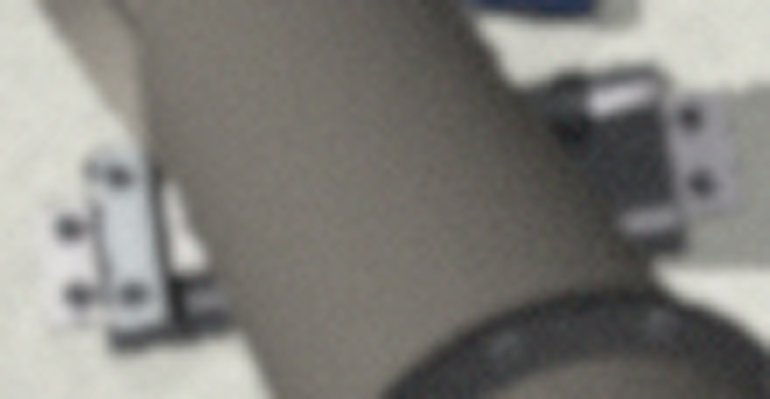

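The top view is blocked by the arm, so I'll keep pushing and use force as the guide.

Call:
{"name": "arm_command", "arguments": {
  "rows": [
    {"fingers":-1,"x":0,"y":-0.002,"z":0,"ax":0,"ay":0,"az":0},
    {"fingers":-1,"x":0,"y":-0.002,"z":0,"ax":0,"ay":0,"az":0},
    {"fingers":-1,"x":0,"y":0,"z":0,"ax":0,"ay":0,"az":0}
  ]
}}

```text
clock: 4.95
tcp_pos: [0.5583, 0.2037, 0.0689]
orientation: [3.125, 0.283, -0.001]
contact_force: [-1.6, -5.8, 7.8]
grip_width: 0.0224
gripper_force: 59.3
```

Call:
{"name": "arm_command", "arguments": {
  "rows": [
    {"fingers":-1,"x":0,"y":-0.002,"z":0,"ax":0,"ay":0,"az":0},
    {"fingers":-1,"x":0,"y":-0.002,"z":0,"ax":0,"ay":0,"az":0},
    {"fingers":-1,"x":0,"y":0,"z":0,"ax":0,"ay":0,"az":0}
  ]
}}

```text
clock: 5.2
tcp_pos: [0.5582, 0.2039, 0.0689]
orientation: [3.121, 0.279, -0.002]
contact_force: [-1.9, -13.4, 12.8]
grip_width: 0.0224
gripper_force: 59.9
```

Call:
{"name": "arm_command", "arguments": {
  "rows": [
    {"fingers":-1,"x":0,"y":-0.0015,"z":0,"ax":0,"ay":0,"az":0},
    {"fingers":-1,"x":0,"y":0,"z":0,"ax":0,"ay":0,"az":0}
  ]
}}

```text
clock: 5.37
tcp_pos: [0.5583, 0.2039, 0.0689]
orientation: [3.12, 0.277, -0.002]
contact_force: [-0.7, -17.3, 14.7]
grip_width: 0.0228
gripper_force: 60.2
```

Call:
{"name": "arm_command", "arguments": {
  "rows": [
    {"fingers":-1,"x":0,"y":0,"z":0,"ax":0,"ay":0,"az":0},
    {"fingers":-1,"x":0,"y":0,"z":0,"ax":0,"ay":0,"az":0},
    {"fingers":-1,"x":0,"y":0.003,"z":0,"ax":0,"ay":0,"az":0},
    {"fingers":-1,"x":0,"y":0,"z":0,"ax":0,"ay":0,"az":0}
  ]
}}

```text
clock: 5.7
tcp_pos: [0.5583, 0.2038, 0.0689]
orientation: [3.123, 0.28, -0.001]
contact_force: [-2.3, -11.3, 10.5]
grip_width: 0.0221
gripper_force: 59.5
```

Call:
{"name": "arm_command", "arguments": {
  "rows": [
    {"fingers":1,"x":0,"y":0,"z":0,"ax":0,"ay":0,"az":0},
    {"fingers":1,"x":0,"y":0,"z":0,"ax":0,"ay":0,"az":0},
    {"fingers":1,"x":0,"y":0,"z":0,"ax":0,"ay":0,"az":0},
    {"fingers":1,"x":0,"y":0,"z":0,"ax":0,"ay":0,"az":0},
    {"fingers":1,"x":0,"y":0,"z":0,"ax":0,"ay":0,"az":0},
    {"fingers":1,"x":0,"y":0,"z":0,"ax":0,"ay":0,"az":0},
    {"fingers":1,"x":0,"y":0,"z":-0.01,"ax":0,"ay":0,"az":0},
    {"fingers":1,"x":0,"y":0,"z":-0.03,"ax":0,"ay":0,"az":0},
    {"fingers":1,"x":0,"y":0,"z":-0.04,"ax":0,"ay":0,"az":0},
    {"fingers":1,"x":0,"y":0,"z":-0.04,"ax":0,"ay":0,"az":0}
  ]
}}

```text
clock: 6.53
tcp_pos: [0.5566, 0.2085, 0.1897]
orientation: [3.128, 0.287, -0.003]
contact_force: [0.1, 0.5, -0.3]
grip_width: 0.085
gripper_force: 0.0
```

```bash
python3 go.py .459 -.2445 .19 20
```

```text
tcp [0.5566 0.2085 0.1897] F [ 0.1   0.46 -0.35] w 0.085 gf 0.0 t 6.53 j [-0.17  0.44 -0.38  1.79  0.19  0.95 -2.02]
shift mm [-1.784e+02  4.277e+02  1.000e-01] turn deg [-0.01  0.12 -9.51]
```

Call:
{"name": "arm_command", "arguments": {
  "rows": [
    {"fingers":1,"x":-0.0148,"y":0.0356,"z":0,"ax":0,"ay":0,"az":0},
    {"fingers":1,"x":-0.0148,"y":0.0356,"z":0,"ax":0,"ay":0,"az":0},
    {"fingers":1,"x":-0.0148,"y":0.0356,"z":0,"ax":0,"ay":0,"az":0},
    {"fingers":1,"x":-0.0148,"y":0.0356,"z":0,"ax":0,"ay":0,"az":0},
    {"fingers":1,"x":-0.0148,"y":0.0356,"z":0,"ax":0,"ay":0,"az":0},
    {"fingers":1,"x":-0.0148,"y":0.0356,"z":0,"ax":0,"ay":0,"az":0},
    {"fingers":1,"x":-0.0148,"y":0.0356,"z":0,"ax":0,"ay":0,"az":0},
    {"fingers":1,"x":-0.0148,"y":0.0356,"z":0,"ax":0,"ay":0,"az":0},
    {"fingers":1,"x":-0.0148,"y":0.0356,"z":0,"ax":0,"ay":0,"az":-5},
    {"fingers":1,"x":0,"y":0,"z":0,"ax":0,"ay":0,"az":-4.5}
  ]
}}

```text
clock: 7.37
tcp_pos: [0.4822, -0.1392, 0.189]
orientation: [3.092, 0.533, -0.003]
contact_force: [-0.4, -0.1, 0.3]
grip_width: 0.0851
gripper_force: 0.0
```

```bash
python3 go.py .459 -.2445 .15 20
python3 - <<'E'
from h import *
f=snap('top','k3')
cv2.imwrite('pics/k3c.png',cv2.convertScaleAbs(cv2.resize(f['frame'][190:247,130:240,::-1],None,fx=7,fy=7,interpolation=cv2.INTER_CUBIC),alpha=1.6,beta=20))
X=cloud(f)
p=X[195:235,190:225].reshape(-1,3);p=p[p[:,2]>.07];print('knob',rect(p),p.mean(0))
E
```

```text
tcp [ 0.4822 -0.1392  0.189 ] F [-0.45 -0.05  0.33] w 0.0851 gf 0.0 t 7.37 j [ 0.41  0.29 -0.3   2.01  0.11  0.86 -1.18]
shift mm [-57.1  91.3  39.4] turn deg [ 0.2   0.13 -0.43]
knob (array([560.6, 199.8]), array([23. , 19.5]), 5.9, 63) [0.56052983 0.2000627  0.07879299]
```

View pics/k3c.png

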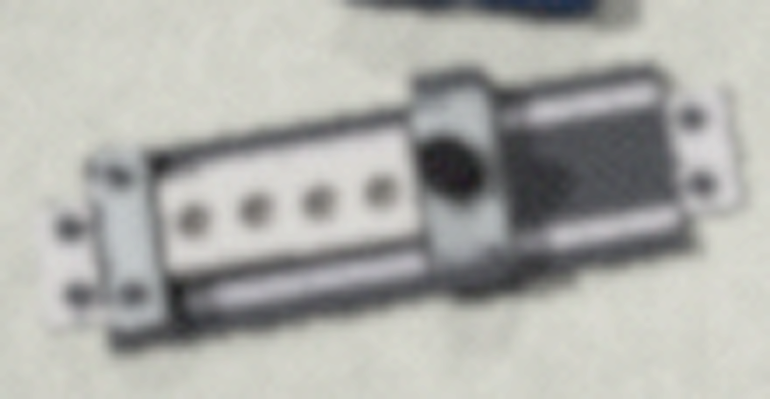

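The top view shows the jaw closed at (460,165) and the halves joined with no gap. The four holes run in line from (195,220) to (383,191).

Call:
{"name": "arm_command", "arguments": {
  "rows": [
    {"fingers":1,"x":-0.0143,"y":0.0228,"z":0,"ax":0,"ay":0,"az":0},
    {"fingers":1,"x":-0.0143,"y":0.0228,"z":0,"ax":0,"ay":0,"az":0},
    {"fingers":1,"x":-0.0143,"y":0.0228,"z":0,"ax":0,"ay":0,"az":0},
    {"fingers":1,"x":-0.0143,"y":0.0228,"z":0,"ax":0,"ay":0,"az":0},
    {"fingers":1,"x":0,"y":0,"z":0.02,"ax":0,"ay":0,"az":0},
    {"fingers":1,"x":0,"y":0,"z":0.02,"ax":0,"ay":0,"az":0},
    {"fingers":1,"x":0,"y":0,"z":0,"ax":0,"ay":0,"az":0}
  ]
}}

```text
clock: 8.0
tcp_pos: [0.4604, -0.2346, 0.1461]
orientation: [-3.091, -0.542, 0.006]
contact_force: [0.1, 1.5, 0.0]
grip_width: 0.0855
gripper_force: 0.0
```

```bash
python3 go.py .459 -.2445 .063 20
python3 - <<'E'
from h import *
f=dict(np.load('pics/k3.npz'))
q=lambda x,y:((x+.5)/7-.5+130,(y+.5)/7-.5+190)
for x,y in[(289,206),(160,182),(172,275),(408,140),(425,235)]:print(P(f,*q(x,y),.038).round(4))
w=cv2.cvtColor(f['frame'],cv2.COLOR_RGB2GRAY);X=cloud(f)
m=(w>np.percentile(w[205:232,150:190],40))&(X[...,2]>.034)&(X[...,2]<.0405)
ys,xs=np.nonzero(m);k=(xs>145)&(xs<195)&(ys>195)&(ys<235);print(rect(X[ys[k],xs[k]]))
E
```

```text
tcp [ 0.4604 -0.2346  0.1461] F [0.07 1.45 0.  ] w 0.0855 gf 0.0 t 8.0 j [ 0.55  0.37 -0.24  2.01  0.12  0.78 -0.99]
shift mm [-4.4  9.2 83.1] turn deg [-0.21  0.18 -0.09]
[0.5497 0.2693 0.038 ]
[0.5586 0.3208 0.038 ]
[0.5215 0.3138 0.038 ]
[0.5769 0.2236 0.038 ]
[0.5387 0.215  0.038 ]
(array([548.1, 272.3]), array([ 66. , 134.9]), 8.2, 347)
```

Call:
{"name": "arm_command", "arguments": {
  "rows": [
    {"fingers":1,"x":-0.004,"y":0.0085,"z":0,"ax":0,"ay":0,"az":0},
    {"fingers":1,"x":0,"y":0,"z":0.02,"ax":0,"ay":0,"az":0},
    {"fingers":1,"x":0,"y":0,"z":0.02,"ax":0,"ay":0,"az":0},
    {"fingers":1,"x":0,"y":0,"z":0.02,"ax":0,"ay":0,"az":0},
    {"fingers":1,"x":0,"y":0,"z":0.015,"ax":0,"ay":0,"az":0},
    {"fingers":1,"x":0,"y":0,"z":0,"ax":0,"ay":0,"az":0},
    {"fingers":1,"x":0,"y":0,"z":0,"ax":0,"ay":0,"az":0}
  ]
}}

```text
clock: 8.58
tcp_pos: [0.4618, -0.2452, 0.0742]
orientation: [3.094, 0.545, 0.0]
contact_force: [-0.1, -0.6, -0.3]
grip_width: 0.0855
gripper_force: 0.0
```

```bash
python3 go.py .459 -.2445 .063 20
```

```text
tcp [ 0.4618 -0.2452  0.0742] F [-0.1  -0.57 -0.32] w 0.0855 gf 0.0 t 8.58 j [ 0.54  0.48 -0.22  2.04  0.17  0.63 -1.01]
shift mm [-2.4 -1.7 11.2] turn deg [ 0.01 -0.02 -0.02]
```

Call:
{"name": "arm_command", "arguments": {
  "rows": [
    {"fingers":1,"x":-0.0024,"y":-0.0017,"z":0.011,"ax":0,"ay":0,"az":0},
    {"fingers":1,"x":0,"y":0,"z":0,"ax":0,"ay":0,"az":0},
    {"fingers":-1,"x":0,"y":0,"z":0,"ax":0,"ay":0,"az":0},
    {"fingers":-1,"x":0,"y":0,"z":0,"ax":0,"ay":0,"az":0},
    {"fingers":-1,"x":0,"y":0,"z":0,"ax":0,"ay":0,"az":0},
    {"fingers":-1,"x":0,"y":0,"z":0,"ax":0,"ay":0,"az":0},
    {"fingers":-1,"x":0,"y":0,"z":0,"ax":0,"ay":0,"az":0},
    {"fingers":-1,"x":0,"y":0,"z":0,"ax":0,"ay":0,"az":0},
    {"fingers":-1,"x":0,"y":0,"z":0,"ax":0,"ay":0,"az":0}
  ],
  "grip_force": 60
}}

```text
clock: 9.33
tcp_pos: [0.4585, -0.2444, 0.0628]
orientation: [3.094, 0.545, 0.0]
contact_force: [-1.5, 0.9, 4.2]
grip_width: 0.0232
gripper_force: 63.0
```

Call:
{"name": "arm_command", "arguments": {
  "rows": [
    {"fingers":-1,"x":0,"y":0,"z":-0.01,"ax":0,"ay":0,"az":0},
    {"fingers":-1,"x":0,"y":0,"z":-0.02,"ax":0,"ay":0,"az":0},
    {"fingers":-1,"x":0,"y":0,"z":-0.03,"ax":0,"ay":0,"az":0},
    {"fingers":-1,"x":0,"y":0,"z":-0.03,"ax":0,"ay":0,"az":0},
    {"fingers":-1,"x":0,"y":0,"z":-0.03,"ax":0,"ay":0,"az":0},
    {"fingers":-1,"x":0,"y":0,"z":-0.02,"ax":0,"ay":0,"az":0},
    {"fingers":-1,"x":0,"y":0,"z":0,"ax":0,"ay":0,"az":0}
  ]
}}

```text
clock: 9.92
tcp_pos: [0.4604, -0.2454, 0.2072]
orientation: [3.09, 0.543, 0.01]
contact_force: [0.5, -0.2, -2.0]
grip_width: 0.0237
gripper_force: 62.5
```

```bash
python3 go.py .548 .271 .2 10.8
```

```text
tcp [ 0.4604 -0.2454  0.2072] F [ 0.52 -0.24 -1.96] w 0.0237 gf 62.5 t 9.92 j [ 0.58  0.29 -0.25  1.96  0.09  0.9  -0.94]
shift mm [ 258.4 -455.6    6.1] turn deg [ 0.29 -0.33  9.14]
```

Call:
{"name": "arm_command", "arguments": {
  "rows": [
    {"fingers":-1,"x":0.008,"y":-0.014,"z":0,"ax":0,"ay":0,"az":0},
    {"fingers":-1,"x":0.0144,"y":-0.0253,"z":0,"ax":0,"ay":0,"az":0},
    {"fingers":-1,"x":0.0144,"y":-0.0253,"z":0,"ax":0,"ay":0,"az":0},
    {"fingers":-1,"x":0.0144,"y":-0.0253,"z":0,"ax":0,"ay":0,"az":0},
    {"fingers":-1,"x":0.0144,"y":-0.0253,"z":0,"ax":0,"ay":0,"az":0},
    {"fingers":-1,"x":0.0144,"y":-0.0253,"z":0,"ax":0,"ay":0,"az":0},
    {"fingers":-1,"x":0.0144,"y":-0.0253,"z":0,"ax":0,"ay":0,"az":0},
    {"fingers":-1,"x":0.0144,"y":-0.0253,"z":0,"ax":0,"ay":0,"az":0},
    {"fingers":-1,"x":0.0144,"y":-0.0253,"z":0,"ax":0,"ay":0,"az":4.5},
    {"fingers":-1,"x":0.012,"y":-0.022,"z":0,"ax":0,"ay":0,"az":4.5}
  ]
}}

```text
clock: 10.75
tcp_pos: [0.5048, 0.0274, 0.2015]
orientation: [-3.127, -0.296, 0.003]
contact_force: [0.7, 0.5, -2.6]
grip_width: 0.0234
gripper_force: 62.3
```

```bash
python3 go.py .548 .271 .2 10.8
```

```text
tcp [0.5048 0.0274 0.2015] F [ 0.69  0.51 -2.61] w 0.0234 gf 62.3 t 10.75 j [ 0.14  0.28 -0.37  1.98  0.13  0.9  -1.68]
shift mm [  88.1 -231.2    1.4] turn deg [-0.04  0.12  0.03]
```

Call:
{"name": "arm_command", "arguments": {
  "rows": [
    {"fingers":-1,"x":0.011,"y":-0.029,"z":0,"ax":0,"ay":0,"az":0},
    {"fingers":-1,"x":0.011,"y":-0.029,"z":0,"ax":0,"ay":0,"az":0},
    {"fingers":-1,"x":0.011,"y":-0.029,"z":0,"ax":0,"ay":0,"az":0},
    {"fingers":-1,"x":0.011,"y":-0.029,"z":0,"ax":0,"ay":0,"az":0},
    {"fingers":-1,"x":0.011,"y":-0.029,"z":0,"ax":0,"ay":0,"az":0},
    {"fingers":-1,"x":0.011,"y":-0.026,"z":0,"ax":0,"ay":0,"az":0},
    {"fingers":-1,"x":0.011,"y":-0.02,"z":0,"ax":0,"ay":0,"az":0},
    {"fingers":-1,"x":0.008,"y":-0.014,"z":0,"ax":0,"ay":0,"az":0},
    {"fingers":-1,"x":0,"y":0,"z":0,"ax":0,"ay":0,"az":0},
    {"fingers":-1,"x":0,"y":0,"z":0,"ax":0,"ay":0,"az":0}
  ]
}}

```text
clock: 11.58
tcp_pos: [0.5494, 0.2434, 0.2011]
orientation: [3.126, 0.303, -0.004]
contact_force: [0.0, -1.4, -2.6]
grip_width: 0.023
gripper_force: 62.1
```

```bash
python3 go.py .548 .271 .15 10.8;  python3 - <<'E'
from h import *
f=snap('side','k4');cv2.imwrite('pics/k4c.png',cv2.convertScaleAbs(cv2.resize(f['frame'][180:350,180:340,::-1],None,fx=3.5,fy=3.5,interpolation=cv2.INTER_CUBIC),alpha=1.6,beta=20))
E
```

```text
tcp [0.5494 0.2434 0.2011] F [ 0.03 -1.39 -2.63] w 0.023 gf 62.1 t 11.58 j [-0.2   0.44 -0.42  1.76  0.21  0.98 -2.08]
shift mm [  4.  -27.4  51.1] turn deg [0.01 0.14 0.27]
```

View pics/k4c.png

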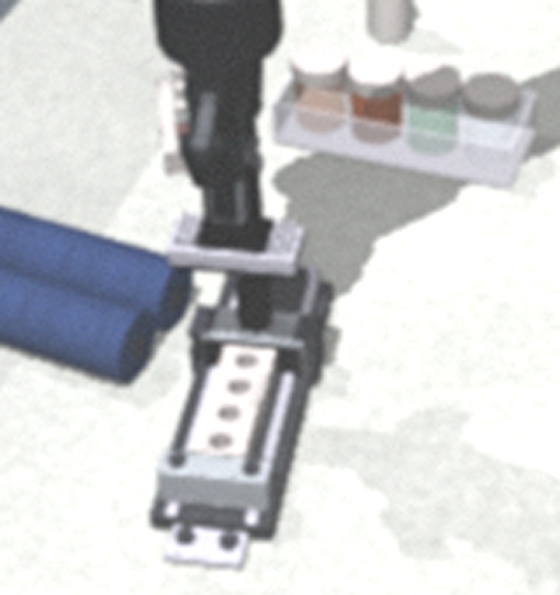

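The side view shows the lamp held level at (235,245), just short of the seam. The seam is at about (233,400) in the crop.

Call:
{"name": "arm_command", "arguments": {
  "rows": [
    {"fingers":-1,"x":0.002,"y":-0.013,"z":0,"ax":0,"ay":0,"az":0},
    {"fingers":-1,"x":0.002,"y":-0.013,"z":0.01,"ax":0,"ay":0,"az":0},
    {"fingers":-1,"x":0,"y":0,"z":0.02,"ax":0,"ay":0,"az":0},
    {"fingers":-1,"x":0,"y":0,"z":0.02,"ax":0,"ay":0,"az":0},
    {"fingers":-1,"x":0,"y":0,"z":0.015,"ax":0,"ay":0,"az":0},
    {"fingers":-1,"x":0,"y":0,"z":0,"ax":0,"ay":0,"az":0},
    {"fingers":-1,"x":0,"y":0,"z":0,"ax":0,"ay":0,"az":0},
    {"fingers":-1,"x":0,"y":0,"z":0,"ax":0,"ay":0,"az":0}
  ]
}}

```text
clock: 12.3
tcp_pos: [0.5499, 0.2693, 0.1384]
orientation: [-3.127, -0.299, -0.002]
contact_force: [1.1, 0.3, -2.1]
grip_width: 0.0235
gripper_force: 62.2
```

```bash
python3 go.py .548 .271 .112 10.8;  python3 - <<'E'
from h import *
f=snap('side','k5');cv2.imwrite('pics/k5c.png',cv2.convertScaleAbs(cv2.resize(f['frame'][225:340,205:305,::-1],None,fx=5.2,fy=5.2,interpolation=cv2.INTER_CUBIC),alpha=1.6,beta=20))
E
```

```text
tcp [0.5499 0.2693 0.1384] F [ 1.06  0.31 -2.12] w 0.0235 gf 62.2 t 12.3 j [-0.26  0.53 -0.4   1.79  0.26  0.88 -2.16]
shift mm [-1.6 -2.  26.4] turn deg [-0.02 -0.07  0.13]
```

View pics/k5c.png

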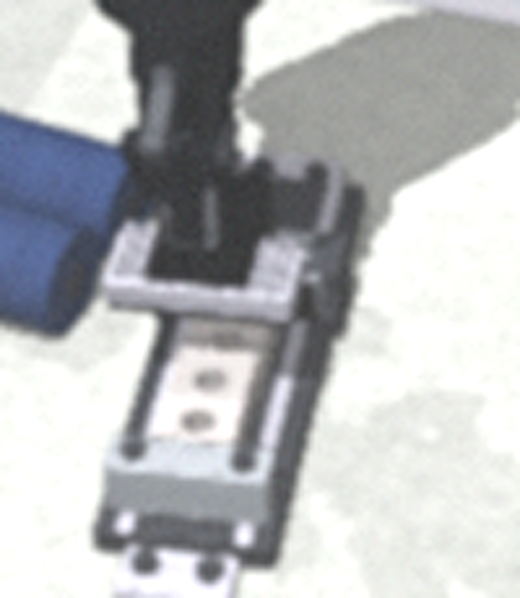

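```bash
python3 - <<'E'
from h import *
f=dict(np.load('pics/k5.npz'))
q=lambda x,y:((x+.5)/5.2-.5+205,(y+.5)/5.2-.5+225)
z=.0756
a=P(f,*q(103,303),z);b=P(f,*q(292,318),z);t=np.deg2rad(10.8);yv=np.array([-np.sin(t),np.cos(t),0])
print('edge',a,b,np.linalg.norm(a-b),'lens',(a+b)/2-.017*yv)
for x,y in[(198,420),(212,380),(228,340),(220,360)]:print(P(f,*q(x,y),.038).round(4))
g=dict(np.load('pics/k4.npz'));q=lambda x,y:((x+.5)/3.5-.5+180,(y+.5)/3.5-.5+180)
print('k4')
for x,y in[(246,360),(238,387),(229,412),(220,441)]:print(P(g,*q(x,y),.038).round(4))
E
```

```text
edge [0.58823204 0.29068716 0.0756    ] [0.50632046 0.27240303 0.0756    ] 0.08392744174684533 lens [0.55046173 0.26484621 0.0756    ]
[0.5376 0.309  0.038 ]
[0.5412 0.2849 0.038 ]
[0.5441 0.2598 0.038 ]
[0.5427 0.2725 0.038 ]
k4
[0.5504 0.2358 0.038 ]
[0.5456 0.2611 0.038 ]
[0.5422 0.2842 0.038 ]
[0.5376 0.3099 0.038 ]
```

```bash
python3 go.py .5465 .272 .113 10.8
```

```text
tcp [0.5502 0.2694 0.1388] F [-0.14  0.22 -3.41] w 0.0235 gf 62.2 t 12.35 j [-0.26  0.53 -0.4   1.79  0.26  0.88 -2.16]
shift mm [-3.2 -3.2 25.8] turn deg [-0.04 -0.12  0.13]
```

Call:
{"name": "arm_command", "arguments": {
  "rows": [
    {"fingers":-1,"x":-0.003,"y":-0.003,"z":0.01,"ax":0,"ay":0,"az":0},
    {"fingers":-1,"x":0,"y":0,"z":0.008,"ax":0,"ay":0,"az":0},
    {"fingers":-1,"x":0,"y":0,"z":0.005,"ax":0,"ay":0,"az":0},
    {"fingers":-1,"x":0,"y":0,"z":0,"ax":0,"ay":0,"az":0},
    {"fingers":-1,"x":0,"y":0,"z":0,"ax":0,"ay":0,"az":0},
    {"fingers":-1,"x":0,"y":0,"z":0,"ax":0,"ay":0,"az":0}
  ]
}}

```text
clock: 12.85
tcp_pos: [0.546, 0.2715, 0.1144]
orientation: [-3.127, -0.3, -0.0]
contact_force: [0.3, 0.4, -1.7]
grip_width: 0.023
gripper_force: 62.3
```

```bash
python3 go.py .5465 .272 .113 10.8;  python3 - <<'E'
from h import *
f=snap('side','k6');cv2.imwrite('pics/k6c.png',cv2.convertScaleAbs(cv2.resize(f['frame'][240:335,210:290,::-1],None,fx=6.3,fy=6.3,interpolation=cv2.INTER_CUBIC),alpha=1.6,beta=20))
E
```

```text
tcp [0.546  0.2715 0.1144] F [ 0.26  0.42 -1.75] w 0.023 gf 62.3 t 12.85 j [-0.27  0.56 -0.39  1.81  0.28  0.83 -2.18]
shift mm [ 0.5 -0.4  1.4] turn deg [-0.   -0.01  0.15]
```

View pics/k6c.png

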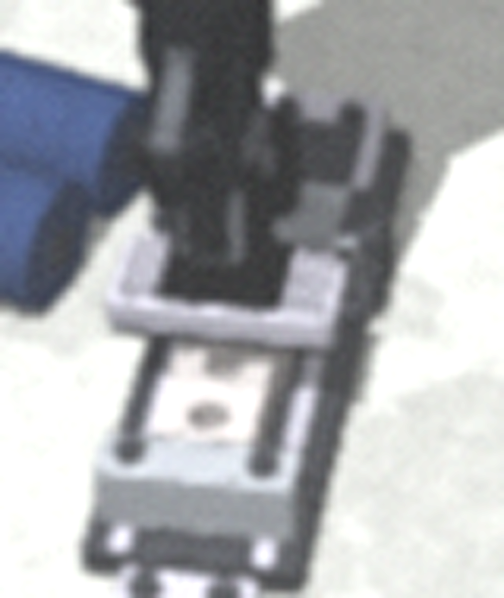

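```bash
python3 - <<'E'
from h import *
f=dict(np.load('pics/k6.npz'))
q=lambda x,y:((x+.5)/6.3-.5+210,(y+.5)/6.3-.5+240)
t=np.deg2rad(10.8);yv=np.array([-np.sin(t),np.cos(t),0]);xv=np.array([np.cos(t),np.sin(t),0])
for z in(.048,.0516,.055):
    l=(P(f,*q(110,325),z)+P(f,*q(332,345),z))/2-.017*yv; print('lens',z,l, (l-[.544,.2725,0])@np.c_[xv,yv])
for x,y in[(208,413),(222,363)]:print(P(f,*q(x,y),.038).round(4))
E
```

```text
lens 0.048 [0.54784264 0.26323074 0.048     ] [ 0.00203769 -0.00982512]
lens 0.0516 [0.54622987 0.26643585 0.0516    ] [ 0.00105407 -0.00637457]
lens 0.055 [0.54470671 0.26946291 0.055     ] [ 0.0001251  -0.00311572]
[0.538  0.3084 0.038 ]
[0.543 0.284 0.038]
```

The side view shows the lamp head at (221,335), square across the halves and clear of the jaws. Vision and arm readings differ by a few mm along y, so I'll make a small compromise shift and settle.

Call:
{"name": "arm_command", "arguments": {
  "rows": [
    {"fingers":-1,"x":0,"y":-0.0025,"z":0.002,"ax":0,"ay":0,"az":0},
    {"fingers":-1,"x":0,"y":0,"z":0,"ax":0,"ay":0,"az":0},
    {"fingers":-1,"x":0,"y":0,"z":0,"ax":0,"ay":0,"az":0},
    {"fingers":-1,"x":0,"y":0,"z":0,"ax":0,"ay":0,"az":0},
    {"fingers":-1,"x":0,"y":0,"z":0,"ax":0,"ay":0,"az":0},
    {"fingers":-1,"x":0,"y":0,"z":0,"ax":0,"ay":0,"az":0},
    {"fingers":-1,"x":0,"y":0,"z":0,"ax":0,"ay":0,"az":0},
    {"fingers":-1,"x":0,"y":0,"z":0,"ax":0,"ay":0,"az":0},
    {"fingers":-1,"x":0,"y":0,"z":0,"ax":0,"ay":0,"az":0},
    {"fingers":-1,"x":0,"y":0,"z":0,"ax":0,"ay":0,"az":0}
  ]
}}

```text
clock: 13.73
tcp_pos: [0.5454, 0.2739, 0.1124]
orientation: [3.127, 0.3, 0.0]
contact_force: [0.5, -0.0, -2.8]
grip_width: 0.0229
gripper_force: 62.3
```

```bash
python3 go.py .546 .274 .1124 10.8; python3 - <<'E'
from h import *
f=snap('side','k7');X=cloud(f)
p=X[270:300,215:275].reshape(-1,3)
for z0,z1 in((.064,.085),):
    s=p[(p[:,2]>z0)&(p[:,2]<z1)];print('head',rect(s),s.mean(0),np.percentile(s[:,2],[5,50,95]))
t=np.deg2rad(10.8);yv=np.array([-np.sin(t),np.cos(t),0])
a=X[292:318,225:270].reshape(-1,3);a=a[(a[:,2]>.033)&(a[:,2]<.047)];print('halves+jaw top along y',np.percentile(a@yv,[0,100]),len(a),'tcp along y',r.get_obs()['tcp_pos']@yv)
hp=p[(p[:,2]>.05)&(p[:,2]<.085)];print('head y',np.percentile(hp@yv,[1,50,99]))
print(r.get_obs()['qvel'].round(3))
E
```

```text
tcp [0.5454 0.2739 0.1124] F [ 0.48 -0.   -2.83] w 0.0229 gf 62.3 t 13.73 j [-0.28  0.56 -0.39  1.81  0.28  0.83 -2.18]
shift mm [0.6 0.  0. ] turn deg [ 0.   -0.    0.16]
head (array([541.3, 276.7]), array([83.7, 37.9]), 10.7, 365) [0.53808148 0.28061785 0.07114469] [0.0648041  0.07065396 0.08112591]
halves+jaw top along y [0.16896505 0.24106878] 434 tcp along y 0.16685037174365758
head y [0.10417469 0.18046559 0.18830165]
[ 0.001 -0.002 -0.002 -0.001 -0.001 -0.001  0.001]
```

Call:
{"name": "arm_command", "arguments": {
  "rows": [
    {"fingers":-1,"x":0,"y":0.0015,"z":0,"ax":0,"ay":0,"az":0},
    {"fingers":-1,"x":0,"y":0,"z":0,"ax":0,"ay":0,"az":0},
    {"fingers":-1,"x":0,"y":0,"z":0,"ax":0,"ay":0,"az":0},
    {"fingers":-1,"x":0,"y":0,"z":0,"ax":0,"ay":0,"az":0},
    {"fingers":-1,"x":0,"y":0,"z":0,"ax":0,"ay":0,"az":0},
    {"fingers":-1,"x":0,"y":0,"z":0,"ax":0,"ay":0,"az":0},
    {"fingers":-1,"x":0,"y":0,"z":0,"ax":0,"ay":0,"az":0},
    {"fingers":-1,"x":0,"y":0,"z":0,"ax":0,"ay":0,"az":0},
    {"fingers":-1,"x":0,"y":0,"z":0,"ax":0,"ay":0,"az":0},
    {"fingers":-1,"x":0,"y":0,"z":0,"ax":0,"ay":0,"az":0}
  ]
}}

```text
clock: 14.62
tcp_pos: [0.5457, 0.2725, 0.1124]
orientation: [3.127, 0.3, -0.0]
contact_force: [-0.5, 0.2, -2.2]
grip_width: 0.0234
gripper_force: 62.3
```

```bash
python3 -c "
from bench import r
print(r.hand_in())"
```

```text
the job is handed in; nothing more can be done
None
```

I closed the vice with about 17 N of push, leaving the halves joined with no visible gap, and handed in at 14.6 s with the lamp held still and level about 12 mm above the seam; my estimates put it within about 5 mm of the seam's middle, but no verdict came back.

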